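# Tip the hallway catch-bin out into the wooden bowl

## Robot

A 7-joint arm with a two-finger parallel gripper is mounted at the origin on the work surface. World frame = base frame: x ahead of the robot, y to its left, z up, the work surface at z = 0. Lengths are in mm, angles in rad, forces in N, time in s.
With the tool pointing down it reaches from about 350 to 900 mm from the base axis. Payload 19.9 kg.
Tool frame: the origin (TCP) lies on the centre line of the jaws, within the pads' length; the fingertips stand 17 mm ahead of it and the grasp point (between the pads) lies 2 mm behind it; z points along the fingers, y is the direction in which the jaws open and shut (so a half turn about z gives the same grasp; the last joint's range is limited). The gripper opens to 85 mm and grips with 20 to 120 N. Pads are 22 mm wide; open, the fingers measure 114 mm over their backs; the gripper's body (76 mm by 85 mm) begins 54 mm behind the grasp point. The pads swing forward as they close: fully open they stand 13 mm farther back than shut.
Start: joints at [-1.323, 0.417, -0.01, 1.614, 0.005, 1.111, -0.053], TCP at [177.991, 599.098, 215.86] pointing down, gripper open.
Joint ranges: [-2.81, 2.81], [-0.39, 2.02], [-1.27, 1.25], [0.06, 2.57], [-1.19, 4.33], [0.19, 2], [-2.82, 2.82]. Speed limits (rad/s): [1.89, 1.89, 2.39, 2.39, 3.01, 3.01, 3.01].

## Interface

Orientations are given as [roll, pitch, yaw] about the fixed x, y, z axes, in that order (R = Rz(yaw) Ry(pitch) Rx(roll)).
In Python, from plant import env, optics gives the robot as it stands.
- The arm moves only by the tool move_arm, never from a script. Its argument "motion" is one flat list of numbers, 5 for each row, row after row: the shift along the tool's x, y, z in cm, then the turn about the tool's z in rad, then the closure, from 0 (fully open) to 1 (shut). A call has 1 to 8 rows; each row is the pose to reach, as a shift and turn from the pose commanded when the call began, along the tool's axes at that moment; what a row does not reach only later rows make up. A row lasts 1/12 s, in which the tool goes at most 41.7 mm and 7.16 degrees, less where a joint would pass 70% of its speed; a pose out of reach is approached as far as the arm can. A call with a gripper value outside its range is refused whole. The fingers move at their own pace and stop on an object; the grip force is fixed at half the most. Time passes only in rows, so rows that repeat a pose let the fingers close. It gives the time, the measured TCP pose, the force and the opening at its end, in the units of the state.
- env.get_obs(): the state, without advancing time (a new reading comes with each control period).
- optics.snapshot(name): name is "scene" or "top" or "wrist"; returns (picture, depth): 480x640x3 uint8, blue, green, red; 480x640 float32, mm along the optical axis (not along the pixel's ray), 0 where there is no reading.
- optics.camera_params(name): a dict with "fov_y" (degrees; the focal length in pixels is half the picture's height over the tangent of half this angle, whatever the lens; pixels are square), "cx", "cy" (the principal point, pixels), "origin" and "rotation" of the camera in the world. Camera axes: x right, y down, z forward; pixel columns grow to the right and rows downward; lengths in mm; the calibration is good to about 2 mm. A picture is of the moment at which its call begins: read the wrist's pose just before it. camera_params takes no time and is no camera call; for the wrist camera it gives the pose at the moment of the call.
- env.sign_off(): hands the job in, once; it reports no verdict.
The state is a dict: "t": time; "joints": joint angles; "qd": joint speeds; "joint_torque": joint torques, N m; "tool_pos": TCP position; "orientation": TCP orientation; "contact_force": force on the tool from outside, world axes, zero at the start; "torque": the same for the moment, N m; "width": finger opening in mm.
Only numpy, scipy, OpenCV 4.12 (cv2) and the standard library are available. Lean on these libraries where they do the work, as an engineer would, in place of code of your own. Each camera call takes 0.05 s, during which the arm holds its last target.

## Task

One of the two tipping bins on the console holds a glass marble. Take that bin by the bar across its top, swing it forward past its tipping point so that the marble rolls out into the oval wooden bowl in front of it, then bring the empty bin back fully upright, holding it all the way so that it does not drop back, and let go.

Things in the scene. Friction and masses are not known exactly. Their poses are not given: they have to be found in the camera images.
- tip_bin (a joint): Hinge angle (rad) of the grey bin that holds the marble: 0 = upright, on its stop; 1.2 = fully tipped forward, on its other stop. Top-heavy (0.4 kg): below about 0.6 it falls back upright by itself, above that it falls forward; about 1 N at its bar moves it. An identical bin, empty and with no bowl before it, stands beside it and is not used.
- bar (a point): Centre of the straight round steel crossbar on that bin, 12 mm thick, 118 mm long, parallel to the hinge, carried by two arms fixed to the bin's sides and free above. It is 110 mm from the hinge axis: at joint value q it lies 110*sin(q-0.55) mm forward (hinge +x) of the hinge and 110*cos(q-0.55) mm above it. Its axes turn with the bin; y along the bar.
- hinge (a point): Centre of that bin's hinge axis, fixed on its wooden stand 135 mm above the console, midway between two uprights (127 mm apart inside, tops 18 mm above the axis). x points level the way the bin dumps (to the bowl), y along the hinge axis, z up. The bin is 108 mm wide, open on top, with a sloping chute in front.
- marble_center (a point): Centre of the glass marble, 25 mm in diameter, which lies in the bin at the start.
- bowl_in (a point): Centre of the inner floor of the oval dark wooden bowl, 6 mm above the console. The bowl is loose, 0.4 kg, 50 mm high, about 130 mm (its x) by 180 mm (its y) over the rim, its floor about 90 by 130 mm, z up. It stands ready under the bin's chute, centre about 112 mm forward of the hinge, and need not be moved.

How it is judged:
By the outcome, as a careful person would: the job done as asked, in the order asked, and still so for the second after the job is handed in, with the robot touching nothing.
It also fails if it takes over 45 s, if anything falls off the work surface, if the arm or the gripper's body presses on something with over 40 N, if the wrist force passes 120 N, or if a joint passes its speed limit or range.

## Working session

There is one attempt and no reset: what is moved stays moved. The work goes in short steps, Python scripts to look and compute and a tool call to move; the robot and the scene stay as the last step left them, time stands still between calls to the robot, and variables do not carry over. Pictures are saved under pics/ and viewed, and the job is handed in when it is done.

Besides the shell and the picture viewer there is one more tool, called after ">>>" as name(argument=value, ...) on one line, values as JSON. move_arm: Moves the arm, as the interface text tells. Its arguments: {"type":"object","properties":{"motion":{"type":"array","items":{"type":"number"}}},"required":["motion"]}

```bash
ls; mkdir -p pics; python3 - <<'E'
from plant import env, optics
import cv2
o=env.get_obs(); print(o)
for n in ["scene","top"]:
    p,d=optics.snapshot(n); cv2.imwrite(f"pics/{n}0.png",p)
    import numpy as np; np.save(f"pics/{n}0.npy",d)
    print(n,optics.camera_params(n))
E
```

```text
pics
{'t': 0.0, 'joints': array([-1.3235112 ,  0.41798905, -0.01028375,  1.61415427,  0.00467889,
        1.11067466, -0.05299986]), 'qd': array([-0.00049007, -0.0011575 , -0.00017328,  0.00026826, -0.00024293,
       -0.00112915,  0.00058807]), 'joint_torque': array([-4.88809292e-04, -8.64448142e+01,  6.78029470e-01, -4.34921050e+01,
        1.89392298e-02,  7.18126234e-03, -2.20920515e-05]), 'tool_pos': array([177.90876568, 598.77882037, 215.25930767]), 'orientation': array([-3.14039377e+00,  7.90413162e-05,  2.85278890e+00]), 'contact_force': array([ 0.2364617 ,  0.31456879, -0.22603002]), 'torque': array([ 0.04867731, -0.02075057, -0.00451186]), 'width': 85.10612519338243}
scene {'fov_y': 57.06428924587549, 'cx': 318.0833719513135, 'cy': 235.9276611376563, 'origin': array([1040.12148693, -355.42905147,  538.81000405]), 'rotation': array([-2.10854968, -0.02407107,  0.96392574])}
top {'fov_y': 42.10801711566905, 'cx': 309.74434630473775, 'cy': 248.6745847409179, 'origin': array([ 479.19756071,  -10.5001496 , 1091.08426851]), 'rotation': array([-3.05373886,  0.00794976, -1.58561733])}
```

View pics/scene0.png

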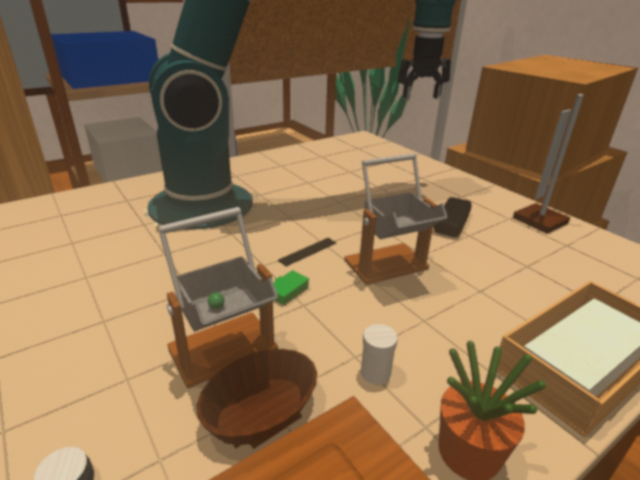

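View pics/top0.png

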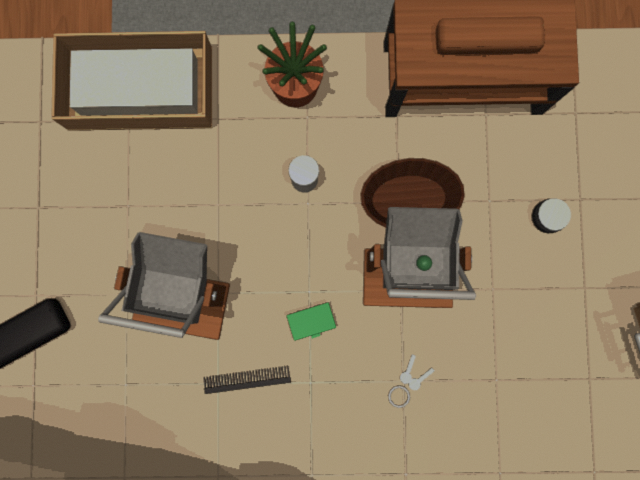

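The marble (green) is in the bin on the robot's right: scene (216,300), top (424,263). Its bar runs (390,293)–(473,295) in the top view and (162,228)–(240,212) in the scene view. The bowl lies ahead of it, towards +x.

```bash
cat > h.py <<'E'
import numpy as np
from scipy.spatial.transform import Rotation as R
from plant import env, optics
def cam(n):
    c=optics.camera_params(n); f=240/np.tan(np.radians(c['fov_y'])/2)
    return c['origin'],R.from_euler('xyz',c['rotation']).as_matrix(),f,c['cx'],c['cy']
def ray(n,u,v):
    o,M,f,cx,cy=cam(n); return o,M@np.array([(u-cx)/f,(v-cy)/f,1])
def plane(n,u,v,z):
    o,d=ray(n,u,v); return o+d*(z-o[2])/d[2]
def dep(n,D,u,v):
    o,d=ray(n,u,v); return o+d*D[v,u]
def tri(a,b):
    o1,d1=ray(*a);o2,d2=ray(*b); A=np.stack([d1,-d2],1); s=np.linalg.lstsq(A,o2-o1,rcond=None)[0]
    p,q=o1+d1*s[0],o2+d2*s[1]; return (p+q)/2,np.linalg.norm(p-q)
E
python3 - <<'E'
from h import *
import cv2
np.set_printoptions(precision=1,suppress=True)
p=cv2.imread('pics/top0.png');D=np.load('pics/top0.npy');S=np.load('pics/scene0.npy');ps=cv2.imread('pics/scene0.png')
print('bar L',tri(('top',390,293),('scene',162,228)),'R',tri(('top',473,295),('scene',240,212)))
for u in range(385,480,8):
  col=[dep('top',D,u,v) for v in range(286,302) if D[v,u]>0]
  col=[c for c in col if c[2]>200]
  if col: print(u,len(col),np.mean(col,0))
for u,v in [(378,256),(467,258),(370,300),(450,303),(424,263),(410,195),(413,160),(412,228),(362,195),(463,195),(410,100)]: print(u,v,dep('top',D,u,v))
print('marble scene',dep('scene',S,216,298), tri(('top',424,263),('scene',216,300)))
c=cv2.resize(p[140:320,340:500],None,fx=4.4,fy=3.3,interpolation=2)[:600];
c=cv2.resize(p[150:320,340:500],None,fx=3.5,fy=3.5,interpolation=2);c2=cv2.resize(ps[190:400,130:300],None,fx=2.8,fy=2.8,interpolation=2)
cv2.imwrite('pics/c1.png',c);cv2.imwrite('pics/c2.png',c2)
E
```

```text
bar L (array([ 477.3, -168.1,  211.2]), np.float64(106.66606313075486)) R (array([ 513. , -173.6,  263.2]), np.float64(103.24118830922092))
393 9 [ 492.1 -118.3  231.5]
401 9 [ 491.9 -129.2  232. ]
409 9 [ 491.8 -140.1  232.2]
417 8 [ 490.9 -151.   232.5]
425 8 [ 490.7 -162.   232.6]
433 9 [ 489.9 -172.9  232.7]
441 9 [ 489.7 -184.   232. ]
449 9 [ 489.6 -194.7  232.8]
457 8 [ 488.7 -205.5  233.4]
465 10 [ 489.2 -217.6  228.8]
473 10 [ 488.4 -227.9  231.5]
378 256 [ 549.2 -107.   153.2]
467 258 [ 544.3 -241.1  151.6]
370 300 [ 484.  -106.    10.3]
450 303 [ 476.7 -244.1    8.6]
424 263 [ 539.1 -180.   129.8]
410 195 [ 667.3 -181.4    3.3]
413 160 [ 720.1 -181.5   46.2]
412 228 [ 593.2 -162.5  133.7]
362 195 [661.1 -93.4  47. ]
463 195 [ 657.4 -262.7   52.2]
410 100 [ 814.2 -174.2   78.4]
marble scene [ 547.  -181.6  129.7] (array([ 540.1, -180.6,  120.9]), np.float64(2.156595062041165))
```

View pics/c1.png

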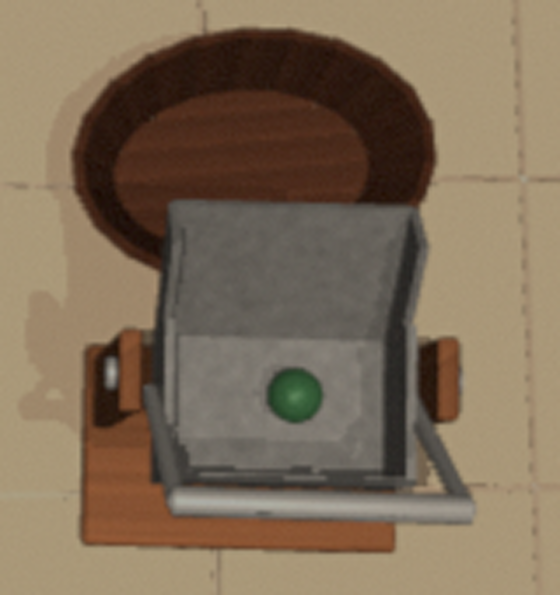

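View pics/c2.png

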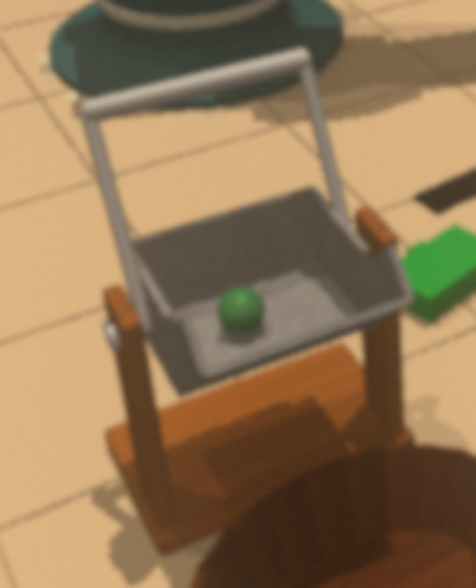

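```bash
cat >> h.py <<'E'
def to(p,yaw=None):
    o=env.get_obs(); M=R.from_euler('xyz',o['orientation']).as_matrix()
    print('t',round(o['t'],2),'tcp',o['tool_pos'].round(1),'rpy',o['orientation'].round(3),'w',round(o['width'],1),'F',o['contact_force'].round(1),'j',o['joints'].round(2))
    print('shift cm',(M.T@(np.array(p)-o['tool_pos'])/10).round(2), 'turn',None if yaw is None else round(-((yaw-o['orientation'][2]+np.pi)%(2*np.pi)-np.pi),3))
E
python3 - <<'E'
from h import *
import cv2
np.set_printoptions(precision=1,suppress=True)
for a in [(('top',390,293),('scene',240,212)),(('top',473,295),('scene',162,228))]: print(tri(*a))
to([480,-172,360],np.pi/2-.035)
E
```

```text
(array([ 493.3, -112.5,  227.5]), np.float64(4.867062609342439))
(array([ 488.2, -226.4,  232.2]), np.float64(2.70832347792792))
t 0.1 tcp [177.9 598.8 215.3] rpy [-3.1  0.   2.9] w 85.6 F [ 0.7 -0.1  0.1] j [-1.3  0.4 -0.   1.6  0.   1.1 -0.1]
shift cm [-50.9 -65.3 -14.4] turn 1.317
```

>>> move_arm(motion=[0,0,-4,0,0,0,0,-8,0,0,0,0,-12,0,0,-2,-2.5,-14.4,0.05,0,-4.5,-5.5,-14.4,0.12,0,-7,-8.5,-14.4,0.2,0,-9,-11.5,-14.4,0.27,0,-11.5,-14.7,-14.4,0.35,0])

```text
t: 0.77
tool_pos: [246.2, 423.9, 359.5]
orientation: [-3.141, -0.0, 2.5]
contact_force: [-0.3, 0.6, 1.5]
width: 85.4
```

```bash
python3 -c "
from h import *
to([480,-172,360],np.pi/2-.035)"
```

```text
t 0.77 tcp [246.2 423.9 359.5] rpy [-3.141 -0.     2.5  ] w 85.4 F [-0.3  0.6  1.5] j [-1.2   0.06  0.1   1.74 -0.01  1.34 -0.17]
shift cm [-5.439e+01 -3.376e+01 -4.000e-02] turn 0.964
```

>>> move_arm(motion=[-3.3,-2.1,0,0.06,0,-6.6,-4.1,0,0.12,0,-9.9,-6.2,0,0.18,0,-13.2,-8.2,0,0.24,0,-16.5,-10.3,0,0.3,0,-19.8,-12.3,0,0.36,0,-23.1,-14.4,0,0.42,0,-26.4,-16.4,0,0.48,0])

```text
t: 1.43
tool_pos: [360.6, 134.3, 359.8]
orientation: [3.142, -0.0, 2.02]
contact_force: [1.5, 0.6, 0.2]
width: 85.3
```

```bash
python3 -c "
from h import *
to([480,-172,360],np.pi/2-.035)"
```

```text
t 1.43 tcp [360.6 134.3 359.8] rpy [ 3.142 -0.     2.02 ] w 85.3 F [1.5 0.6 0.2] j [-0.91 -0.18  0.41  1.95  0.07  1.36 -0.08]
shift cm [-3.278e+01 -2.540e+00 -3.000e-02] turn 0.484
```

>>> move_arm(motion=[-3.5,-0.3,0,0.06,0,-7,-0.6,0,0.12,0,-10.5,-0.9,0,0.18,0,-14,-1.2,0,0.24,0,-17.5,-1.5,0,0.3,0,-21,-1.8,0,0.36,0,-24.5,-2.1,0,0.42,0,-28,-2.3,0,0.484,0])

```text
t: 2.1
tool_pos: [462.2, -127.4, 360.1]
orientation: [3.141, -0.0, 1.536]
contact_force: [0.4, 0.2, 0.6]
width: 85.4
```

```bash
python3 -c "
from h import *
to([480,-171,340],np.pi/2-.035)"
```

```text
t 2.1 tcp [ 462.2 -127.4  360.1] rpy [ 3.141 -0.     1.536] w 85.4 F [0.4 0.2 0.6] j [-0.61  0.03  0.85  1.78 -0.03  1.34  0.21]
shift cm [-4.29  1.93  2.01] turn 0.0
```

>>> move_arm(motion=[-2,1,1,0,0,-4.3,1.9,2,0,0,-4.3,1.9,2,0,0,-4.3,1.9,2,0,0])

```text
t: 2.43
tool_pos: [479.3, -170.0, 339.2]
orientation: [-3.14, 0.001, 1.536]
contact_force: [0.3, 0.4, 0.2]
width: 85.1
```

```bash
python3 - <<'E'
from h import *
import cv2
to([490.5,-171,227],np.pi/2-.035)
c=cam('wrist');p,d=optics.snapshot('wrist');cv2.imwrite('pics/w1.png',p);np.save('pics/w1.npy',d);print(c)
p,d=optics.snapshot('top');cv2.imwrite('pics/t1.png',p)
E
```

```text
t 2.43 tcp [ 479.3 -170.   339.2] rpy [-3.140e+00  1.000e-03  1.536e+00] w 85.1 F [0.3 0.4 0.2] j [-0.52  0.14  0.9   1.75 -0.11  1.3   0.37]
shift cm [-0.04  1.14 11.22] turn 0.001
(array([482.89548898, -87.19719281, 498.08318858]), array([[ 0.9993944 , -0.03245709, -0.012545  ],
       [-0.03476346, -0.94714002, -0.31893146],
       [-0.00153028,  0.31917443, -0.94769475]]), np.float64(400.0760140603118), 315.2259616841631, 239.7729716877359)
```

View pics/w1.png

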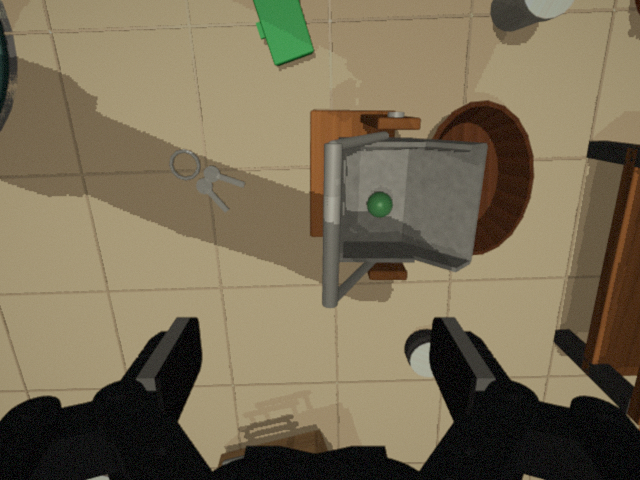

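The wrist view shows the bar from (333,145) to (330,305), with the marble still in the bin at (379,204). I'll measure the bar in this view.

```bash
python3 - <<'E'
from h import *
d=np.load('pics/w1.npy')
for u,v in [(333.5,145),(332,220),(330.5,304)]: print(plane('wrist',u,v,229).round(1))
for v in range(150,305,15):
    P=np.array([dep('wrist',d,u,v) for u in range(318,346)]); P=P[P[:,2]>222]; print(v,len(P),P.mean(0).round(1),P[:,2].max().round(1))
E
```

```text
[ 494.  -110.9  229. ]
[ 492.1 -162.2  229. ]
[ 489.7 -227.7  229. ]
150 19 [ 493.4 -113.5  235.1] 237.4
165 18 [ 492.9 -123.1  235.1] 237.1
180 18 [ 492.  -130.3  250.1] 499.0
195 17 [ 492.2 -143.1  235. ] 237.7
210 18 [ 491.6 -153.4  235.1] 237.3
225 17 [ 491.1 -164.   235. ] 237.4
240 17 [ 490.9 -174.9  234.9] 237.0
255 17 [ 490.7 -186.1  234.8] 236.6
270 16 [ 490.1 -197.4  235.2] 237.3
285 17 [ 489.5 -209.2  234.9] 236.9
300 18 [ 489.7 -221.7  234.1] 236.7
```

>>> move_arm(motion=[0,1.2,2,0,0,0,1.2,4.5,0,0,0,1.2,7,0,0,0,1.2,9,0,0,0,1.2,10.5,0,0,0,1.2,11.2,0,0,0,1.2,11.2,0,0,0,1.2,11.2,0,0])

```text
t: 3.2
tool_pos: [492.1, -169.1, 228.8]
orientation: [3.141, -0.0, 1.54]
contact_force: [0.1, -0.8, 0.5]
width: 85.0
```

```bash
python3 - <<'E'
from h import *
import cv2
to([491,-170.5,227.5],np.pi/2-.034)
d=cam('wrist');p,_=optics.snapshot('wrist');cv2.imwrite('pics/w2.png',p)
E
```

```text
t 3.2 tcp [ 492.1 -169.1  228.8] rpy [ 3.141 -0.     1.54 ] w 85.0 F [ 0.1 -0.8  0.5] j [-0.45  0.29  0.86  1.88 -0.25  1.08  0.48]
shift cm [-0.15 -0.1   0.13] turn 0.003
```

View pics/w2.png

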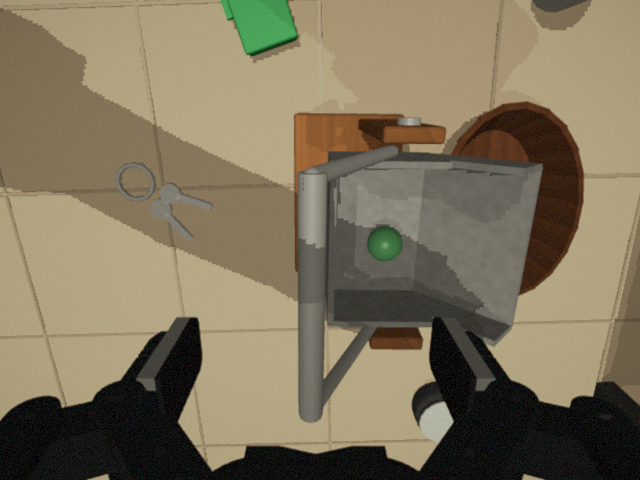

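```bash
python3 - <<'E'
from h import *
o,M,f,cx,cy=cam('wrist')
for P in [(492,-169,229),(450,-169,225),(534,-169,225),(450,-169,238),(491,-229,229),(494,-111,229)]:
    q=M.T@(np.array(P)-o); print(P,(q[:2]/q[2]*f+[cx,cy]).round(0))
E
```

```text
(492, -169, 229) [314. 302.]
(450, -169, 225) [221. 301.]
(534, -169, 225) [407. 295.]
(450, -169, 238) [214. 315.]
(491, -229, 229) [316. 412.]
(494, -111, 229) [314. 171.]
```

```bash
python3 - <<'E'
from h import *
_,d=optics.snapshot('wrist')
for u,v in [(192,323),(190,335),(170,350),(148,380),(440,323),(450,340),(485,380),(310,300),(310,250),(310,400),(165,400),(110,400)]: print(u,v,d[v,u],dep('wrist',d,u,v).round(1))
E
```

```text
192 323 137.6082 [ 450.7 -156.2  266.7]
190 335 137.24962 [ 450.  -159.9  268.3]
170 350 122.84118 [ 448.4 -156.4  282.3]
148 380 110.265396 [ 446.9 -156.9  295.8]
440 323 136.91766 [ 535.7 -158.6  267.5]
450 340 127.5086 [ 535.9 -158.9  277.5]
485 380 109.44481 [ 539.4 -159.4  296.7]
310 300 170.2867 [ 490.6 -165.1  234.8]
310 250 162.74117 [ 491.5 -142.3  235.1]
310 400 184.14899 [ 488.9 -215.1  237. ]
165 400 113.6883 [ 450.  -164.7  294.7]
110 400 100.175995 [ 441.6 -155.   305.8]
```

```bash
python3 - <<'E'
from h import *
import cv2
p,d=optics.snapshot('scene');np.save('pics/s2.npy',d);cv2.imwrite('pics/s2.png',cv2.resize(p[60:360,60:360],None,fx=2,fy=2,interpolation=2))
o,M,f,cx,cy=cam('scene')
for P in [(492,-169,229),(492,-169,212),(450,-169,225),(534,-169,225),(450,-169,266),(534,-169,266)]:
    q=M.T@(np.array(P)-o); print(P,((q[:2]/q[2]*f+[cx,cy]-60)*2).round(0))
E
```

```text
(492, -169, 229) [284. 321.]
(492, -169, 212) [287. 341.]
(450, -169, 225) [263. 303.]
(534, -169, 225) [308. 351.]
(450, -169, 266) [256. 253.]
(534, -169, 266) [302. 298.]
```

View pics/s2.png

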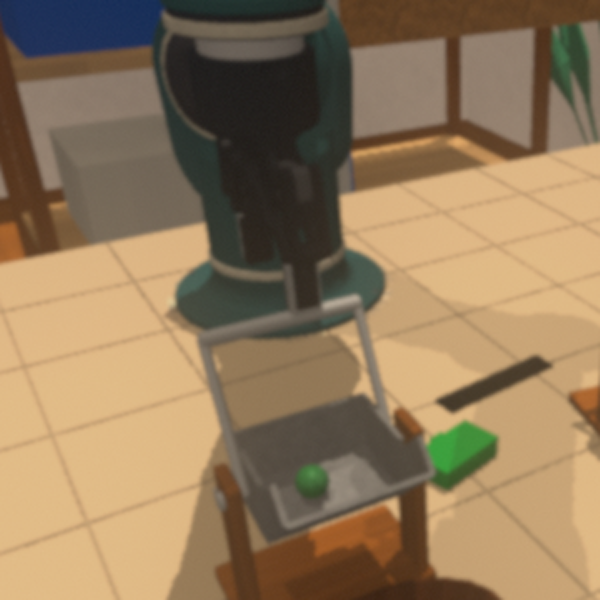

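The docs and the pictures disagree. Both the wrist and scene views put the open fingertips about 30 mm above the bar, although the reported TCP is at bar height. I'll close here to test this: the opening will show whether the bar is between the pads.

>>> move_arm(motion=[0,0,0,0,0.5,0,0,0,0,0.85,0,0,0,0,0.85,0,0,0,0,0.85,0,0,0,0,0.85,0,0,0,0,0.85])

```text
t: 3.85
tool_pos: [491.8, -169.5, 227.9]
orientation: [3.142, 0.0, 1.539]
contact_force: [0.4, -0.2, -1.1]
width: 13.5
```

```bash
python3 - <<'E'
from h import *
import cv2
to([491,-170.5,227.5],np.pi/2-.034)
p,d=optics.snapshot('wrist');np.save('pics/w3.npy',d);cv2.imwrite('pics/w3.png',p)
p,d=optics.snapshot('scene');np.save('pics/s3.npy',d);cv2.imwrite('pics/s3.png',cv2.resize(p[60:360,60:360],None,fx=2,fy=2,interpolation=2))
E
```

```text
t 3.85 tcp [ 491.8 -169.5  227.9] rpy [3.142 0.    1.539] w 13.5 F [ 0.4 -0.2 -1.1] j [-0.45  0.29  0.86  1.88 -0.25  1.08  0.48]
shift cm [-0.1  -0.07  0.04] turn 0.002
```

View pics/w3.png

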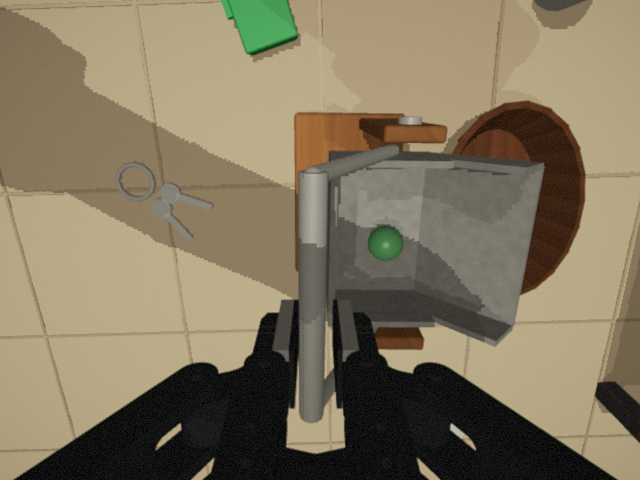

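View pics/s3.png

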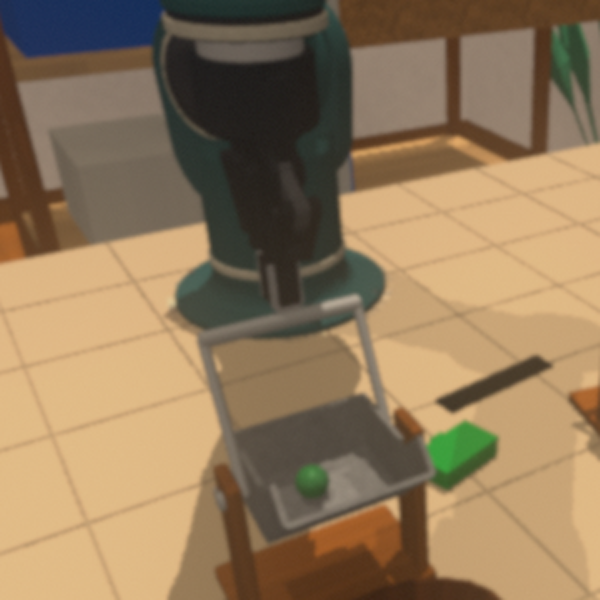

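```bash
python3 - <<'E'
from h import *
d=np.load('pics/w3.npy');s=np.load('pics/s3.npy')
for u,v in [(286,304),(288,315),(344,304),(346,320),(312,290),(280,340)]: print(u,v,d[v,u],dep('wrist',d,u,v).round(1))
for u,v in [(285,300),(288,303),(290,290),(270,295)]:
    U,V=60+u//2,60+v//2; print('s',u,v,dep('scene',s,U,V).round(1))
E
```

```text
286 304 151.02338 [ 481.5 -157.5  251.5]
288 315 143.22354 [ 482.8 -157.6  259.7]
344 304 151.0102 [ 503.4 -158.2  251.5]
346 320 140.89476 [ 503.3 -158.8  262.3]
312 290 165.65294 [ 491.2 -159.2  236.5]
280 340 127.12513 [ 481.4 -157.1  276.5]
s 285 300 [ 511.7 -173.9  255.8]
s 288 303 [ 509.7 -170.6  252.5]
s 290 290 [ 507.8 -167.5  260.1]
s 270 295 [ 499.5 -179.   256.5]
```

The fingers went to the commanded opening in free air, and the tips sit at z≈250 by wrist and scene depth. The real pads are therefore about 39 mm above what the reported TCP implies; x and y agree. I'll go by the images: reopen, go down 39 mm more, look, then close.

>>> move_arm(motion=[0,0,0,0,0.3,0,0,0,0,0.3,0,0,0,0,0.3,-0.1,0,1,0,0.3,-0.1,0,2,0,0.3,-0.1,0,3,0,0.3,-0.1,0,3.9,0,0.3,-0.1,0,3.9,0,0.3])

```text
t: 4.62
tool_pos: [490.7, -170.2, 186.7]
orientation: [-3.139, 0.0, 1.539]
contact_force: [-0.7, 0.0, 0.3]
width: 59.6
```

```bash
python3 - <<'E'
from h import *
import cv2
to([491,-170.5,189],np.pi/2-.034)
p,d=optics.snapshot('wrist');np.save('pics/w4.npy',d);cv2.imwrite('pics/w4.png',p)
p,d=optics.snapshot('scene');cv2.imwrite('pics/s4.png',cv2.resize(p[60:360,60:360],None,fx=2,fy=2,interpolation=2))
E
```

```text
t 4.62 tcp [ 490.7 -170.2  186.7] rpy [-3.139  0.     1.539] w 59.6 F [-0.7  0.   0.3] j [-0.41  0.35  0.84  1.92 -0.31  1.    0.53]
shift cm [-0.03  0.03 -0.23] turn 0.002
```

View pics/w4.png

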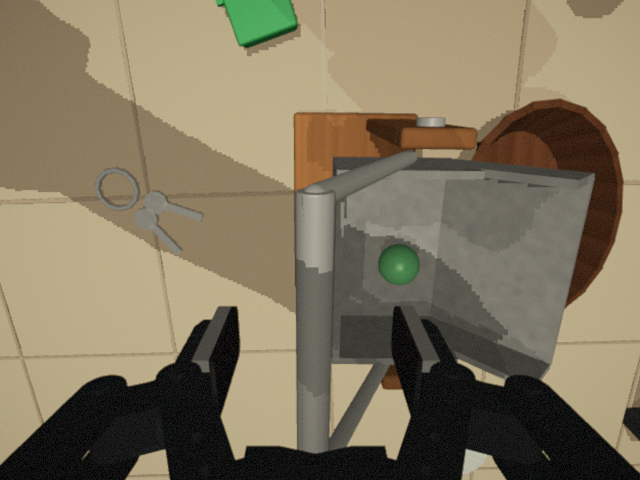

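View pics/s4.png

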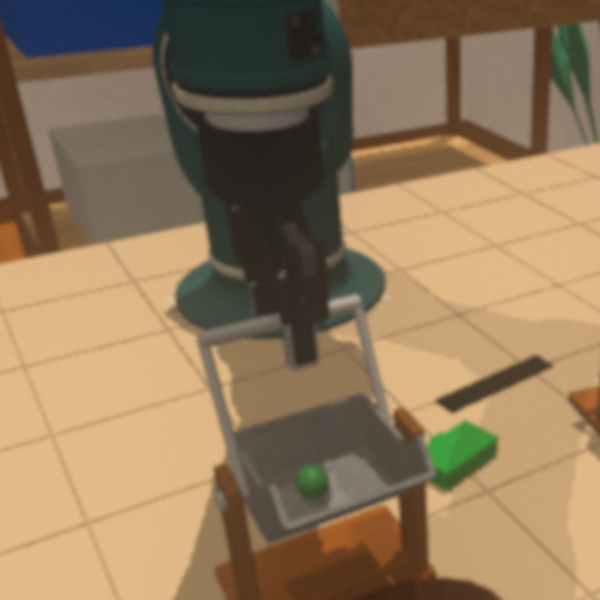

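The fingers now straddle the bar: in the wrist view the bar is at u≈315 between tips at 238 and 393, and in the scene view the front finger reaches below the bar. I'll close.

>>> move_arm(motion=[0,0,0,0,0.6,0,0,0,0,0.8,0,0,0,0,1,0,0,0,0,1,0,0,0,0,1,0,0,0,0,1])

```text
t: 5.22
tool_pos: [491.6, -170.5, 189.2]
orientation: [3.142, -0.0, 1.539]
contact_force: [-4.2, 0.9, 6.5]
width: 10.4
```

```bash
python3 - <<'E'
from h import *
import cv2
to([491,-170.5,189],np.pi/2-.034)
p,d=optics.snapshot('wrist');np.save('pics/w5.npy',d);cv2.imwrite('pics/w5.png',p)
for u,v in [(285,325),(345,325)]: print(dep('wrist',d,u,v).round(1))
p,d=optics.snapshot('scene');cv2.imwrite('pics/s5.png',cv2.resize(p[60:360,60:360],None,fx=2,fy=2,interpolation=2))
E
```

```text
t 5.22 tcp [ 491.6 -170.5  189.2] rpy [ 3.142 -0.     1.539] w 10.4 F [-4.2  0.9  6.5] j [-0.41  0.35  0.84  1.92 -0.31  1.    0.53]
shift cm [ 0.   -0.06  0.02] turn 0.002
[ 482.2 -158.3  228.4]
[ 502.5 -158.4  229.2]
```

View pics/w5.png

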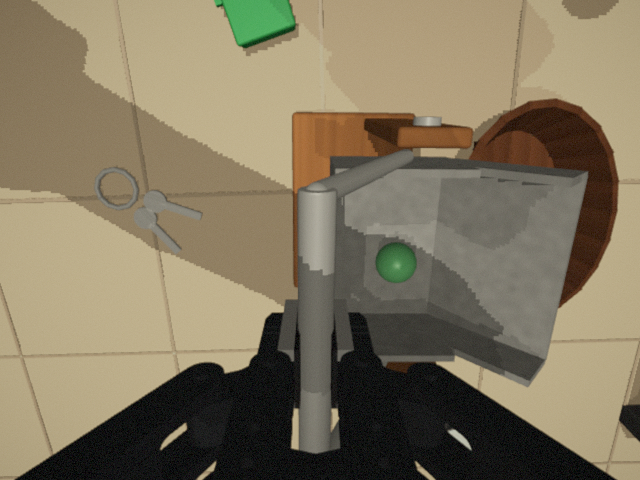

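View pics/s5.png

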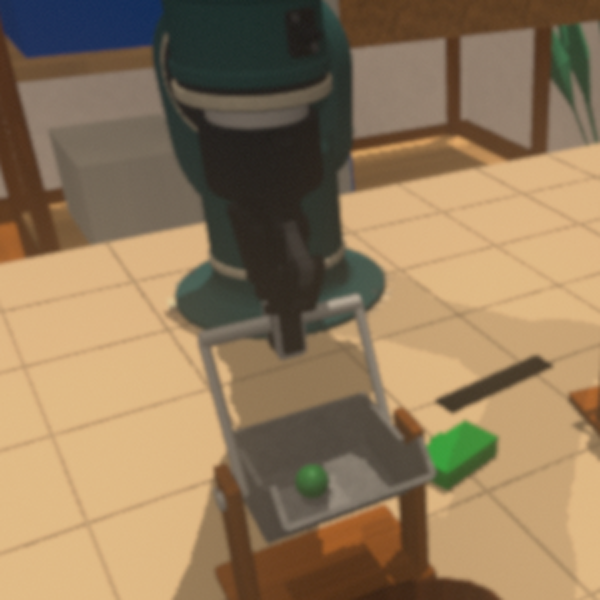

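Gripped: opening 10.4 mm with contact force present, and the bar is between the pads in both views. Next, the arc table.

```bash
python3 - <<'E'
import numpy as np
for q in np.arange(0,1.21,.05): print(round(q,2),(11*(np.sin(q-.55)+np.sin(.55))).round(2),(-11*(np.cos(q-.55)-np.cos(.55))).round(2))
E
```

```text
0.0 0.0 -0.0
0.05 0.48 -0.28
0.1 0.96 -0.53
0.15 1.47 -0.75
0.2 1.98 -0.96
0.25 2.5 -1.13
0.3 3.03 -1.28
0.35 3.56 -1.4
0.4 4.11 -1.5
0.45 4.65 -1.57
0.5 5.2 -1.61
0.55 5.75 -1.62
0.6 6.3 -1.61
0.65 6.85 -1.57
0.7 7.39 -1.5
0.75 7.93 -1.4
0.8 8.47 -1.28
0.85 9.0 -1.13
0.9 9.52 -0.96
0.95 10.03 -0.75
1.0 10.53 -0.53
1.05 11.02 -0.28
1.1 11.5 -0.0
1.15 11.96 0.3
1.2 12.41 0.62
```

>>> move_arm(motion=[0,0.5,-0.3,0,1,0,1,-0.5,0,1,0,1.5,-0.75,0,1,0,2,-0.95,0,1,0,2.5,-1.15,0,1,0,3,-1.3,0,1,0,3.6,-1.4,0,1,0,4.1,-1.5,0,1])

```text
t: 5.98
tool_pos: [533.1, -172.3, 204.4]
orientation: [3.141, 0.001, 1.539]
contact_force: [-3.1, -2.5, 3.0]
width: 10.5
```

```bash
python3 - <<'E'
from h import *
import cv2
to([491.6+41,-172,204.2],np.pi/2-.034)
p,d=optics.snapshot('scene');cv2.imwrite('pics/s6.png',cv2.resize(p[60:460,60:360],None,fx=1.5,fy=1.5,interpolation=2))
E
```

```text
t 5.98 tcp [ 533.1 -172.3  204.4] rpy [3.141e+00 1.000e-03 1.539e+00] w 10.5 F [-3.1 -2.5  3. ] j [-0.38  0.41  0.82  1.81 -0.34  1.07  0.53]
shift cm [ 0.03 -0.05  0.02] turn 0.002
```

View pics/s6.png

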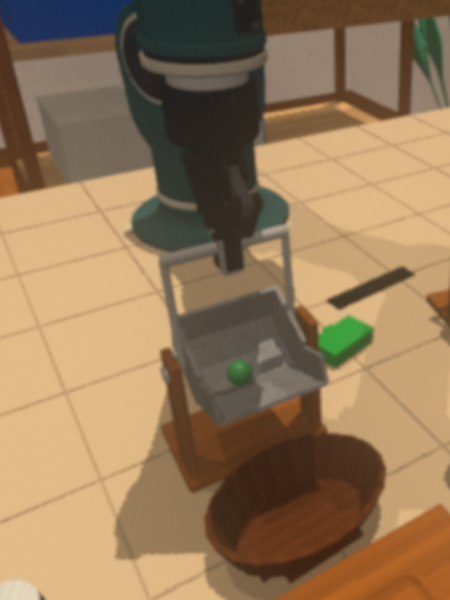

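The bin has tipped to about 0.4 with the bar still held and the marble still inside, at about (238,372). Forces are low, so I'll continue along the arc.

>>> move_arm(motion=[0,0.5,-0.1,0,1,0,1.1,-0.1,0,1,0,1.6,-0.1,0,1,0,2.2,-0.1,0,1,0,2.7,-0.1,0,1,0,3.3,0,0,1,0,3.8,0.1,0,1,0,4.4,0.2,0,1])

```text
t: 6.7
tool_pos: [577.2, -174.0, 202.3]
orientation: [3.141, 0.001, 1.538]
contact_force: [-4.0, -5.6, 0.3]
width: 10.0
```

>>> move_arm(motion=[0,0.5,0.15,0,1,0,1,0.3,0,1,0,1.5,0.5,0,1,0,2.1,0.75,0,1,0,2.5,1,0,1,0,3,1.3,0,1,0,3.5,1.6,0,1,0,3.5,1.6,0,1])

```text
t: 7.37
tool_pos: [612.2, -174.9, 185.2]
orientation: [-3.141, 0.001, 1.539]
contact_force: [-0.7, -4.2, -0.6]
width: 10.2
```

```bash
python3 - <<'E'
from h import *
import cv2
to([491.6+120,-175,186.2],np.pi/2-.034)
p,d=optics.snapshot('scene');cv2.imwrite('pics/s7.png',cv2.resize(p[60:460,60:360],None,fx=1.5,fy=1.5,interpolation=2))
p,d=optics.snapshot('top');cv2.imwrite('pics/t7.png',p[100:350,300:550])
E
```

```text
t 7.37 tcp [ 612.2 -174.9  185.2] rpy [-3.141e+00  1.000e-03  1.539e+00] w 10.2 F [-0.7 -4.2 -0.6] j [-0.3   0.57  0.76  1.63 -0.43  1.11  0.54]
shift cm [-0.01 -0.06 -0.1 ] turn 0.002
```

View pics/s7.png

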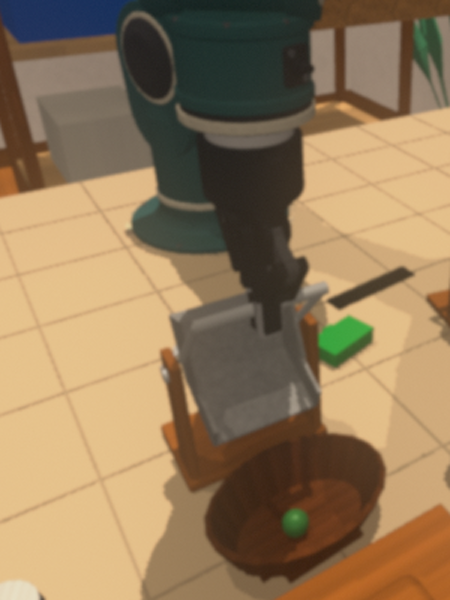

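The marble is in the bowl at (295,522), and the bin is empty, tipped and still held. I'll bring it back along the same arc.

>>> move_arm(motion=[0,-0.5,-0.3,0,1,0,-1,-0.6,0,1,0,-1.4,-0.85,0,1,0,-2,-1.1,0,1,0,-2.5,-1.3,0,1,0,-3,-1.45,0,1,0,-3.5,-1.6,0,1,0,-4.1,-1.7,0,1])

```text
t: 8.13
tool_pos: [572.9, -173.2, 204.7]
orientation: [3.136, 0.001, 1.539]
contact_force: [9.1, -1.9, 13.1]
width: 10.2
```

>>> move_arm(motion=[0,-0.5,-0.1,0,1,0,-1.1,-0.2,0,1,0,-1.6,-0.2,0,1,0,-2.2,-0.2,0,1,0,-2.7,-0.2,0,1,0,-3.3,-0.1,0,1,0,-3.8,0,0,1,0,-4.4,0.1,0,1])

```text
t: 8.8
tool_pos: [527.7, -171.3, 203.1]
orientation: [3.139, -0.0, 1.54]
contact_force: [0.3, 2.1, 15.6]
width: 10.2
```

```bash
python3 - <<'E'
from h import *
to([491.6,-170.5,189.2],np.pi/2-.034)
E
```

```text
t 8.8 tcp [ 527.7 -171.3  203.1] rpy [ 3.139 -0.     1.54 ] w 10.2 F [ 0.3  2.1 15.6] j [-0.39  0.4   0.82  1.83 -0.33  1.06  0.53]
shift cm [-0.03 -3.62  1.38] turn 0.003
```

>>> move_arm(motion=[0,-0.5,0.05,0,1,0,-1,0.2,0,1,0,-1.5,0.35,0,1,0,-2,0.55,0,1,0,-2.5,0.8,0,1,0,-3,1,0,1,0,-3.3,1.2,0,1,0,-3.5,1.3,0,1])

```text
t: 9.47
tool_pos: [491.7, -169.9, 188.9]
orientation: [3.141, -0.001, 1.539]
contact_force: [2.0, 3.5, 4.5]
width: 10.1
```

>>> move_arm(motion=[0,0,0,0,1,0,-0.1,0.05,0,1,0,-0.1,0.05,0,1])

```text
t: 9.72
tool_pos: [491.1, -169.9, 188.6]
orientation: [3.141, -0.001, 1.539]
contact_force: [0.5, 2.9, 6.3]
width: 10.0
```

```bash
python3 - <<'E'
from h import *
import cv2
to([491.6,-170.5,189.2],np.pi/2-.034)
p,d=optics.snapshot('scene');cv2.imwrite('pics/s8.png',cv2.resize(p[60:460,60:360],None,fx=1.5,fy=1.5,interpolation=2))
o,M=cam('wrist')[:2];p,d=optics.snapshot('wrist');cv2.imwrite('pics/w8.png',p)
a=cv2.imread('pics/w5.png'); print(np.abs(a.astype(int)-p).mean())
E
```

```text
t 9.72 tcp [ 491.1 -169.9  188.6] rpy [ 3.141e+00 -1.000e-03  1.539e+00] w 10.0 F [0.5 2.9 6.3] j [-0.41  0.35  0.84  1.92 -0.31  1.    0.53]
shift cm [-0.05  0.05 -0.06] turn 0.003
4.084866536458334
```

View pics/s8.png

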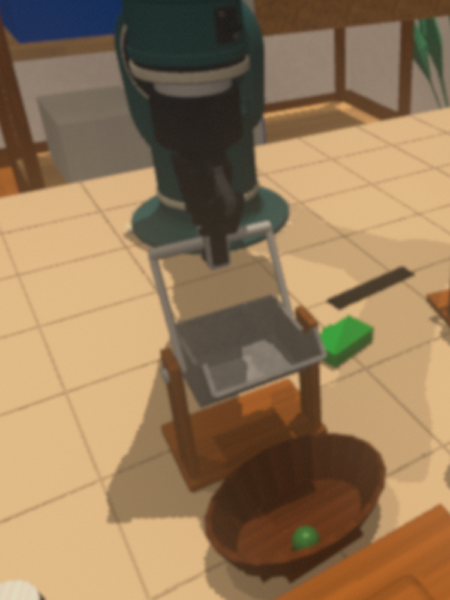

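View pics/w8.png

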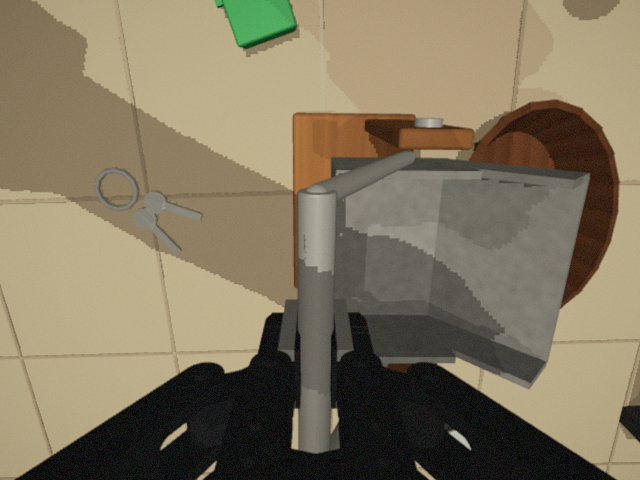

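The bin is empty and upright at the start pose to within about 0.7 mm, and the marble is in the bowl. I'll nudge it slightly against the stop, release slowly and retreat upward.

>>> move_arm(motion=[0,-0.1,0.05,0,1,0,-0.1,0.05,0,1,0,-0.1,0.05,0,1])

```text
t: 10.07
tool_pos: [490.4, -169.9, 188.1]
orientation: [3.14, -0.0, 1.539]
contact_force: [3.1, 3.5, 4.5]
width: 9.8
```

>>> move_arm(motion=[0,0.1,0,0,0.8,0,0.1,0,0,0.7,0,0.1,0,0,0.6,0,0.1,0,0,0.4,0,0.1,0,0,0.3,0,0.1,0,0,0.3,0,0.1,0,0,0.3])

```text
t: 10.65
tool_pos: [490.6, -170.5, 187.9]
orientation: [-3.141, 0.0, 1.539]
contact_force: [0.0, -0.4, 0.4]
width: 59.8
```

```bash
python3 - <<'E'
from h import *
import cv2
to([491,-170.5,330])
p,d=optics.snapshot('wrist');cv2.imwrite('pics/w9.png',p)
E
```

```text
t 10.65 tcp [ 490.6 -170.5  187.9] rpy [-3.141  0.     1.539] w 59.8 F [ 0.  -0.4  0.4] j [-0.41  0.35  0.84  1.93 -0.31  1.    0.53]
shift cm [  0.     0.03 -14.21] turn None
```

View pics/w9.png

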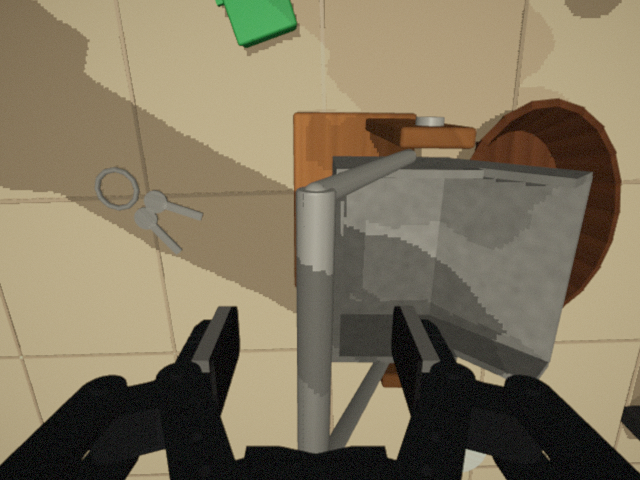

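The fingers are open and clear on both sides: the bar is at u≈315, tips at 238 and 393. I'll retreat straight up.

>>> move_arm(motion=[0,0,-1,0,0.3,0,0,-2.5,0,0.3,0,0,-5,0,0.3,0,0,-8,0,0.3,0,0,-11,0,0.3,0,0,-13,0,0.3,0,0,-14,0,0.3,0,0,-14,0,0.3])

```text
t: 11.37
tool_pos: [491.3, -170.8, 330.2]
orientation: [3.138, -0.0, 1.539]
contact_force: [0.8, -0.1, 0.6]
width: 59.8
```

>>> move_arm(motion=[0,-3,0,0,0.3,0,-6,0,0,0.3,0,-8,0,0,0.3,0,-8,0,0,0.3,0,-8,0,0,0.3])

```text
t: 11.78
tool_pos: [410.1, -167.5, 327.6]
orientation: [3.141, -0.002, 1.539]
contact_force: [0.5, -0.3, -0.1]
width: 59.8
```

```bash
python3 - <<'E'
from h import *
import cv2
to([0,0,0])
p,d=optics.snapshot('scene');cv2.imwrite('pics/s10.png',p)
a=cv2.imread('pics/scene0.png')
print('diff bin region', np.abs(a[200:330,160:275].astype(int)-p[200:330,160:275]).mean())
p,d=optics.snapshot('top');cv2.imwrite('pics/t10.png',p)
for u in (401,433,465):
  c=np.array([dep('top',d,u,v) for v in range(286,302)]);c=c[(c[:,2]>200)&(c[:,2]<245)]
  if len(c): print(c.mean(0).round(1))
E
```

```text
t 11.78 tcp [ 410.1 -167.5  327.6] rpy [ 3.141e+00 -2.000e-03  1.539e+00] w 59.8 F [ 0.5 -0.3 -0.1] j [-0.6  -0.06  0.9   1.91  0.05  1.27  0.25]
shift cm [ 15.4  -41.54  32.77] turn None
diff bin region 12.620557413600892
[ 491.9 -129.1  232.3]
[ 489.9 -172.9  232.6]
[ 489.2 -217.5  229.3]
```

View pics/s10.png

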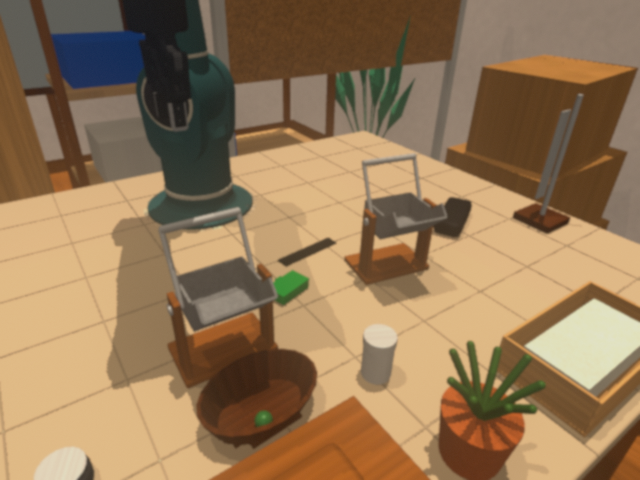

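View pics/t10.png

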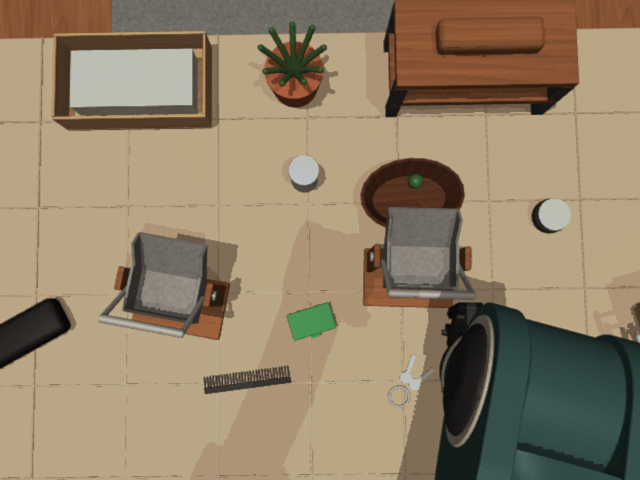

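The bar is back at its starting position to within 0.5 mm in the top view. The marble lies in the bowl at top (416,181), the robot is clear, and nothing else has moved.

```bash
python3 -c "
from plant import env
print(env.sign_off(), env.get_obs()['t'])"
```

```text
the job is handed in; nothing more can be done
the job is handed in; nothing more can be done
```

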